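# Clear the light panel and hold a flask down in the sprung inspection cradle

### The job

Get the inspection stage ready and hold the flask for its picture: first clear the white light panel, putting the marker pen in the yellow pen bin and the small vial in the green vial bin. Then take the round amber flask from its cork ring, seat it upright in the blue sprung ring cradle and press it all the way down to the cradle's stop, and finish while still holding it pressed down (the cradle springs up if let go). Do not disturb the other things on the bench.

Things in the scene. Friction and masses are not known exactly. Their poses are not given: they have to be found in the camera images.
- stage: Grey inspection stage, fixed, 160 (x) x 340 (y) mm; origin at the centre of its underside on the bench, z up. Its white light panel (136 x 185 mm, centred at y = +68 mm in its frame) has its top at 20 mm height; the pen and vial lie there. The ring cradle stands at y = -110 mm in its frame on three posts 54 mm from the ring's axis; the post caps reach 87 mm above the bench. A black lens 16 mm tall, with its top 35 mm above the bench, stands under the ring and is not touched.
- cradle_seat (a point): Centre of the cradle ring's top face, z up; the blue ring has outer diameter 78, hole 48, height 10 mm. Unpressed its top face is 75 mm above the bench; it goes straight down 16 mm when pressed. The flask's bulb sits in the hole with its centre about 21 mm above this point.
- cradle (a joint): How far the ring is pressed down, m: 0 up, 0.016 at the hard stop. Spring: about 4 N to start moving, about 12 N at the stop (less about 0.8 N for the ring's own weight); the flask's weight alone does not press it down.
- flask_bulb (a point): Centre of the flask's round bulb (amber glass, sphere of diameter 64 mm, bottom 32 mm below this point); z runs up along the neck. The flask (about 0.12 kg, 113 mm tall overall) starts upright in a fixed cork ring (outer diameter 86, 30 mm high).
- flask_neck (a point): Point on the axis of the flask's neck to grasp, 53 mm above the bulb's centre: neck of diameter 25 mm, straight from 32 to 67 mm above the bulb's centre; above it a white stopper of diameter 31 mm, fixed to the flask, with its flat top 81 mm above the bulb's centre.
- flask: The whole flask with its stopper; origin at the bottom of the bulb, z up along the neck.
- pen_center (a point): Centre of the marker pen, hexagonal, 14 mm across flats and 110 mm long, lying along its x axis on the light panel, black with a red cap at +x.
- pen: The marker pen; origin at the middle of its underside.
- vial_center (a point): Centre of the closed vial, diameter 24 mm, 50 mm tall, white inside with an orange cap, standing upright on the light panel.
- vial: The vial; origin at the centre of its underside.
- pen_bin_in (a point): Centre of the yellow pen bin's inner floor, 4 mm above the bench; fixed open bin, outside 150 (x) x 140 (y) x 40 mm high, walls 4 mm. A blue pen is fixed inside along x at y = -54 mm; the rest is free.
- vial_bin_in (a point): Centre of the green vial bin's inner floor, 4 mm above the bench; the same size of bin. Two vials (50 mm tall) are fixed inside at (x, y) = (-55, -50) and (-25, -50) mm; the rest is free.
- jar: Bystander: glass jar with a steel lid, diameter 60, 75 mm tall.
- petri: Bystander: petri dish, diameter 90, 20 mm tall.
- slide_box: Bystander: blue slide box, 60 x 85 x 35 mm.
- beaker: Bystander: glass beaker, diameter 66, 85 mm tall.
- tape: Bystander: roll of grey tape, diameter 84, 18 mm tall.
- reagent: Bystander: white bottle with a blue cap, diameter 56, 100 mm tall.

How it is judged:
By the outcome, as a careful person would: the job done as asked, in the order asked, and still so for the second after the job is handed in, while the arm keeps its last pose, push and grip.
It also fails if it takes over 72 s, if anything falls off the work surface, if the arm or the gripper's body presses on something with over 40 N, if the wrist force passes 120 N, or if a joint passes its speed limit or range.

### The arm

A 6-joint arm with a two-finger parallel gripper is mounted at the origin on the work surface. World frame = base frame: x ahead of the robot, y to its left, z up, the work surface at z = 0. Lengths are in m, angles in rad, forces in N, time in s.
With the tool pointing down it reaches from about 0.3 to 0.775 m from the base axis. Payload 14.6 kg.
Tool frame: the origin (TCP) lies at the very end of the fingers, on their centre line; the grasp point (between the pads) lies 19 mm behind it (bot.grasp_offset is the distance from the TCP to the grasp point, in m); z points along the fingers, y is the direction in which the jaws open and shut (so a half turn about z gives the same grasp; the last joint's range is limited). The gripper opens to 94 mm and grips with 3 to 60 N. Pads are 16 mm wide; open, the fingers measure 119 mm over their backs; the gripper's body (75 mm by 177 mm) begins 78 mm behind the grasp point.
Start: joints at [1.037, 0.3, 1.521, -0, 1.321, -0.067], TCP at [0.248, 0.491, 0.205] pointing down, gripper open.
Joint ranges: [-3.03, 3.03], [-0.79, 2.21], [0.23, 2.52], [-1.04, 4.18], [0, 3.07], [-2.55, 2.55]. Speed limits (rad/s): [2.22, 2.22, 2.57, 3.14, 3.14, 3.14].

### API

Orientations are given as a unit quaternion [w, x, y, z].
In Python, from workcell import bot gives the robot as it stands. The module is installed in compiled form; this text tells all that it offers.
- The arm moves only by the tool carry_out, never from a script. Its argument "motion" is a list of rows, each a list of 7 numbers: the opening, from 0 (shut) to 1 (fully open), then the shift along the tool's x, y, z in m, then the turn, a rotation vector about the tool's x, y, z in degrees. In form: [[hand, tx, ty, tz, rx, ry, rz], ...]. A call has 1 to 10 rows; each row is the pose to reach, as a shift and turn from the pose commanded when the call began, along the tool's axes at that moment; what a row does not reach only later rows make up. A row lasts 1/10 s, in which the tool goes at most 50 mm and 8.59 degrees, less where a joint would pass 70% of its speed; a pose out of reach is approached as far as the arm can. A call with a gripper value outside its range is refused whole. The fingers move at their own pace and stop on an object; the grip force is fixed at half the most. Time passes only in rows, so rows that repeat a pose let the fingers close. It gives the time, the measured TCP pose, the force and the opening at its end, in the units of the state.
- bot.sense(): the state, without advancing time (a new reading comes with each control period).
- bot.capture(name): name is "side" or "top" or "wrist"; returns a dict with "pixels" (420x560x3 uint8, blue, green, red), "K" (3x3 intrinsics, pixels), "rvec" (rotation vector, rad) and "tvec" (3), from world to camera coordinates, as OpenCV has them; the wrist camera has in their place "tool_from_camera" (4x4, takes a point from camera to tool coordinates, whose origin is the TCP and whose axes are the flange's). Camera axes: x right, y down, z forward; pixel columns grow to the right and rows downward; lengths in m; the calibration is good to about 2 mm. A picture is of the moment at which its call begins: read the wrist's pose just before it. There is no depth.
- bot.sign_off(): hands the job in, once; it reports no verdict.
Trained networks look in a picture, given as the dict that the camera call returned (one of the last four; its "shot" number tells which), for a name from the list of things; names that differ only in an ending like _2 or _b are one class to them, and where a whole thing is asked for, a point or a joint stands for the part that bears it (a point fixed in the world has none). Each returns a list of dicts, best first, with "conf" (0 to 1); they miss things now and then, are a little off and sometimes report something else, mostly with a low value. They report only what shows in the picture. A call takes as long as a camera call.
- bot.find_in(target, picture): "uv" ([column, row] in pixels, amid what is visible of it).
The state is a dict: "clock": time; "qpos": joint angles; "joint_vel": joint speeds; "tau": joint torques, N m; "tool_pos": TCP position; "tool_rot": TCP orientation; "ft_force": force on the tool from outside, world axes, zero at the start; "moment": the same for the moment, N m; "gripper_width": finger opening in m.
Only numpy, scipy, OpenCV 4.12 (cv2) and the standard library are available. Lean on these libraries where they do the work, as an engineer would, in place of code of your own. Each camera call takes 0.05 s, during which the arm holds its last target.

## Working session

There is one attempt and no reset: what is moved stays moved. The work goes in short steps, Python scripts to look and compute and a tool call to move; the robot and the scene stay as the last step left them, time stands still between calls to the robot, and variables do not carry over. Pictures are saved under pics/ and viewed, and the job is handed in when it is done.

Besides the shell and the picture viewer there is one more tool, called as name(argument=value, ...) on one line, values as JSON. carry_out: Moves the arm, as the interface text tells. Its arguments: {"type":"object","properties":{"motion":{"type":"array","items":{"type":"array","items":{"type":"number"}}}},"required":["motion"]}

```bash
mkdir -p pics; ls; cat > h.py <<'E'
import numpy as np, cv2
from scipy.spatial.transform import Rotation as R
from workcell import bot
def rot(q): return R.from_quat([q[1],q[2],q[3],q[0]])
def ray(p,uv,s=None):
    x=cv2.undistortPoints(np.array([[uv]],float),np.array(p["K"],float),None)[0,0]
    d=np.array([x[0],x[1],1.])
    if "rvec" in p:
        Rm=cv2.Rodrigues(np.array(p["rvec"],float))[0]; t=np.array(p["tvec"],float).ravel()
        return -Rm.T@t, Rm.T@d
    T=np.array(p["tool_from_camera"]); Rt=rot(s["tool_rot"]).as_matrix()
    return np.array(s["tool_pos"])+Rt@T[:3,3], Rt@T[:3,:3]@d
def atz(p,uv,z,s=None):
    o,d=ray(p,uv,s); return o+d*(z-o[2])/d[2]
def proj(p,X,s=None):
    X=np.array(X,float)
    if "rvec" in p: return cv2.projectPoints(X.reshape(1,3),np.array(p["rvec"],float),np.array(p["tvec"],float),np.array(p["K"],float),None)[0].ravel()
    T=np.array(p["tool_from_camera"]); Rt=rot(s["tool_rot"]).as_matrix()
    c=T[:3,:3].T@(Rt.T@(X-np.array(s["tool_pos"]))-T[:3,3]); K=np.array(p["K"]); c=K@c; return c[:2]/c[2]
E
python3 - <<'E'
from h import *
np.set_printoptions(precision=4,suppress=True)
s=bot.sense();print(s)
Z={'stage':.02,'cradle_seat':.075,'flask_bulb':.055,'flask':.07,'pen':.027,'vial':.045,'pen_bin_in':.004,'vial_bin_in':.004,'jar':.04,'petri':.01,'slide_box':.02,'beaker':.04,'tape':.01,'reagent':.05}
for n in ["top","side","wrist"]:
    s=bot.sense();p=bot.capture(n); cv2.imwrite(f"pics/{n}0.png",p["pixels"])
    for k,z in Z.items():
        try:
            for r in bot.find_in(k,p)[:2]: print(n,k,np.array(r["uv"]),round(r["conf"],2),atz(p,r["uv"],z,s))
        except Exception as e: print(n,k,repr(e))
print(bot.sense()["clock"])
E
```

```text
pics
{'clock': 0.0, 'qpos': array([ 1.0374,  0.3005,  1.5216, -0.    ,  1.3207, -0.0666]), 'joint_vel': array([-0.0024,  0.0003, -0.0019, -0.0009, -0.0008, -0.0004]), 'tau': array([ -0.0008, -53.1799, -35.2748,   0.0708,   0.0243,  -0.0001]), 'tool_pos': array([0.2474, 0.4909, 0.2049]), 'tool_rot': array([-0.0002,  0.2313,  0.9729, -0.0005]), 'ft_force': array([-0.0891,  0.0631,  0.267 ]), 'moment': array([-0.0176, -0.0253, -0.0457]), 'gripper_width': 0.09429065111968586}
top stage [261.5 217.3] 0.93 [0.5458 0.007  0.02  ]
top cradle_seat [305.3 222.6] 0.61 [ 0.5335 -0.1028  0.075 ]
top flask_bulb [379.7 208. ] 0.95 [ 0.5759 -0.2897  0.055 ]
top flask_bulb [205.8 128.4] 0.39 [0.7655 0.1534 0.055 ]
top flask [378.8 212.1] 0.75 [ 0.5647 -0.2842  0.07  ]
top flask [367.5 146.7] 0.27 [ 0.7271 -0.2535  0.07  ]
top pen [252.9 214.3] 0.52 [0.5526 0.0291 0.027 ]
top vial [209.9 205.1] 0.65 [0.572  0.1376 0.045 ]
top vial [382.1 210.4] 0.2 [ 0.5707 -0.2982  0.045 ]
top pen_bin_in [117.6 257.9] 0.7 [0.4303 0.3791 0.004 ]
top vial_bin_in [127.1 187.8] 0.76 [0.6142 0.3626 0.004 ]
top vial_bin_in
[... 1060 characters left out ...]
0.4376 0.3608 0.004 ]
side vial_bin_in [226.7 337.5] 0.97 [0.6229 0.3432 0.004 ]
side jar [233.3 187.2] 0.62 [ 0.7363 -0.2634  0.04  ]
side petri [347.2 209.2] 0.79 [ 0.3581 -0.2205  0.01  ]
side slide_box [185.  275.1] 0.69 [0.7775 0.1591 0.02  ]
side slide_box [224.7 338.4] 0.23 [0.6225 0.3601 0.02  ]
side beaker [203.  221.8] 0.75 [ 0.7846 -0.0585  0.04  ]
side beaker [281.5 180.6] 0.32 [ 0.5831 -0.3235  0.04  ]
side tape [275.8 157.8] 0.74 [ 0.6342 -0.5374  0.01  ]
side tape [344.6 295.4] 0.59 [0.3537 0.1741 0.01  ]
side reagent [275.4 157.6] 0.8 [ 0.6243 -0.4647  0.05  ]
side reagent [280.6 255.2] 0.4 [0.5303 0.0821 0.05  ]
wrist pen_bin_in [267.9 391. ] 0.86 [0.4667 0.3641 0.004 ]
2.25
```

View pics/top0.png

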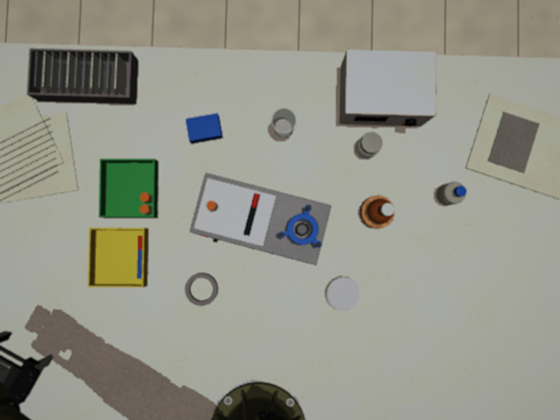

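View pics/side0.png

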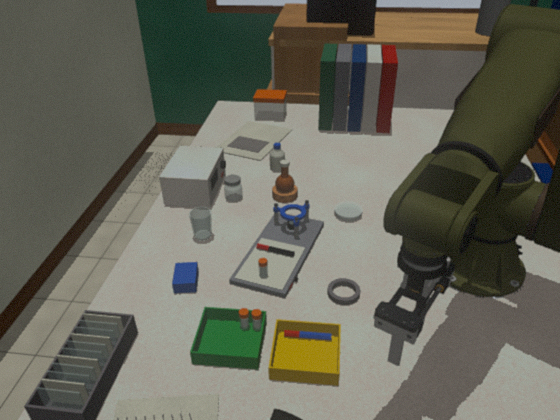

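View pics/wrist0.png

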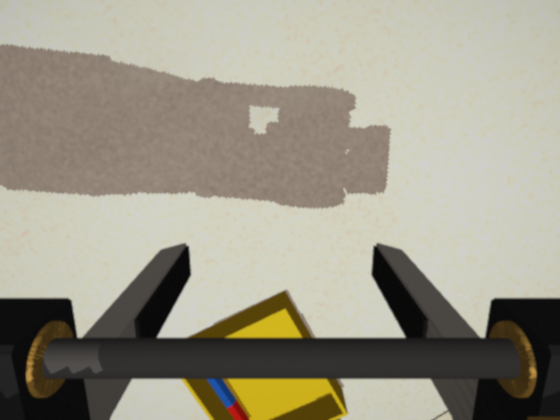

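```bash
cat >> h.py <<'E'
np.set_printoptions(precision=4,suppress=True)
def Rdown(ydir):
    y=np.array([ydir[0],ydir[1],0.]);y/=np.linalg.norm(y); z=np.array([0,0,-1.]); x=np.cross(y,z); return np.stack([x,y,z],1)
def plan(pos,ydir,s=None):
    s=s or bot.sense(); Rc=rot(s["tool_rot"]).as_matrix()
    y=np.array([ydir[0],ydir[1]],float)
    if y@Rc[:2,1]<0: y=-y
    t=Rc.T@(np.array(pos)-s["tool_pos"]); r=R.from_matrix(Rc.T@Rdown(y)).as_rotvec(degrees=True)
    return t,r
E
python3 - <<'E'
from h import *
s=bot.sense();p=bot.capture("top");print(p["K"]); 
w=bot.capture("wrist");print(w["tool_from_camera"],w["K"])
im=p["pixels"].astype(int)
# stage corners, pen ends
for n,uv,z in [("c1",(206,174),.014),("c2",(331,205),.014),("c3",(317,265),.014),("c4",(191,232),.014),("ring",(302.5,228.5),.075),("red",(256,195),.03),("blk",(248,235),.03),("vialcap",(211.5,206),.07),("fl top",(387,209),.17)]:
    print(n,atz(p,uv,z))
hsv=cv2.cvtColor(p["pixels"],cv2.COLOR_BGR2HSV)
def seg(lo,hi,box):
    m=cv2.inRange(hsv,lo,hi); u0,v0,u1,v1=box; q=np.zeros_like(m); q[v0:v1,u0:u1]=m[v0:v1,u0:u1]; v,u=np.nonzero(q); return u.mean(),v.mean(),len(u),u.min(),u.max(),v.min(),v.max()
for n,lo,hi,b,z in [("bluering",(105,150,80),(125,255,255),(270,190,335,260),.075),("vialcap",(3,150,120),(15,255,255),(195,190,225,220),.068),("green",(45,80,30),(85,255,255),(90,150,165,225),.02),("yellow",(22,120,80),(35,255,255),(80,220,155,295),.02)]:
    r=seg(lo,hi,b);print(n,np.round(r,1),atz(p,r[:2],z))
c=cv2.resize(p["pixels"][150:300,180:340],None,fx=5,fy=5,interpolation=cv2.INTER_CUBIC)[:600];cv2.imwrite("pics/crop1.png",c)
E
```

```text
[[451.1852   0.     275.1827]
 [  0.     451.1852 212.9794]
 [  0.       0.       1.    ]]
[[ 0.0002 -0.9663 -0.2575  0.0758]
 [ 1.      0.      0.0005  0.0005]
 [-0.0005 -0.2575  0.9663 -0.1788]
 [ 0.      0.      0.      1.    ]] [[372.9433   0.     280.7744]
 [  0.     372.9433 209.8179]
 [  0.       0.       1.    ]]
c1 [0.6551 0.1552 0.014 ]
c2 [ 0.5831 -0.1725  0.014 ]
c3 [ 0.4269 -0.1397  0.014 ]
c4 [0.5029 0.1886 0.014 ]
ring [ 0.5188 -0.0963  0.075 ]
red [0.6023 0.0225 0.03  ]
blk [0.4992 0.0398 0.03  ]
vialcap [0.5683 0.1299 0.07  ]
fl top [ 0.5661 -0.2797  0.17  ]
bluering [302.4 228.7 498.  284.  317.  208.  244. ] [ 0.5184 -0.0961  0.075 ]
vialcap [211.  205.2  57.  207.  215.  201.  209. ] [0.5702 0.1315 0.068 ]
green [ 127.   186.7 2928.    99.   156.   159.   217. ] [0.6155 0.3577 0.02  ]
yellow [ 116.2  257.  2843.    88.   144.   228.   286. ] [0.4334 0.3772 0.02  ]
```

View pics/crop1.png

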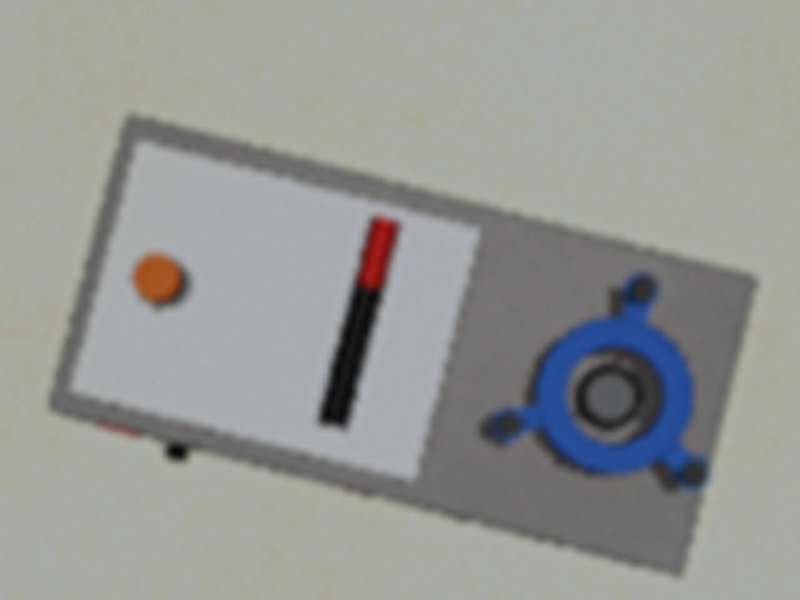

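```bash
python3 - <<'E'
from h import *
s=bot.sense();print(plan([.555,.065,.19],[.225,.974],s), s["tool_pos"])
E
```

```text
(array([-0.4664, -0.2421,  0.0154]), array([ -0.0015,   0.0001, -13.7418])) [0.2475 0.4911 0.2054]
```

carry_out(motion=[[1,-0.466,-0.242,0.015,0,0,-13.7],[1,-0.466,-0.242,0.015,0,0,-13.7],[1,-0.466,-0.242,0.015,0,0,-13.7],[1,-0.466,-0.242,0.015,0,0,-13.7],[1,-0.466,-0.242,0.015,0,0,-13.7],[1,-0.466,-0.242,0.015,0,0,-13.7],[1,-0.466,-0.242,0.015,0,0,-13.7],[1,-0.466,-0.242,0.015,0,0,-13.7],[1,-0.466,-0.242,0.015,0,0,-13.7],[1,-0.466,-0.242,0.015,0,0,-13.7]])

```text
clock: 3.35
tool_pos: [0.5388, 0.0867, 0.1914]
tool_rot: [0.0, 0.114, 0.994, 0.0]
ft_force: [0.2, 1.0, 0.7]
gripper_width: 0.0942
```

```bash
cat > look.py <<'E'
from h import *
import sys
bot.capture("top")
s=bot.sense();p=bot.capture("wrist");cv2.imwrite(sys.argv[1],p["pixels"])
import pickle;pickle.dump((s,p),open("last.pkl","wb"));print(s["clock"],s["tool_pos"],s["tool_rot"],s["joint_vel"].max())
E
python3 look.py pics/w1.png
```

```text
3.4 [0.5418 0.0816 0.1908] [ 0.0005  0.1154  0.9933 -0.0006] 0.14765505775484597
```

View pics/w1.png

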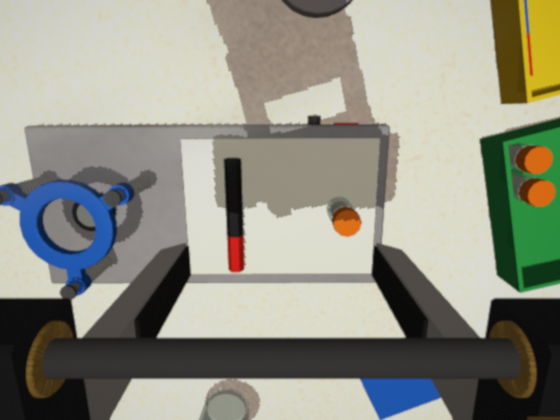

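```bash
python3 - <<'E'
from h import *
import pickle; s,p=pickle.load(open("last.pkl","rb"))
print("tcp px",proj(p,s["tool_pos"],s))
a=atz(p,(236,271),.03,s);b=atz(p,(233,158),.03,s);print("pen",a,b,(a+b)/2,np.linalg.norm(a-b),np.degrees(np.arctan2(*(a-b)[[1,0]])))
print("vial",atz(p,(347,221),.07,s)); print("ring",atz(p,(68,224),.075,s))
for uv in [(26,128),(388,126),(382,282),(52,282)]: print(atz(p,uv,.014,s))
s=bot.sense();print(s["joint_vel"],s["tool_pos"])
m=(a+b)/2;y=np.array([-(a-b)[1],(a-b)[0]]);print(plan([m[0],m[1],.09],y,s),plan([m[0],m[1],.0225],y,s))
E
```

```text
tcp px [279.1526 262.1518]
pen [0.6074 0.0215 0.03  ] [0.4993 0.0477 0.03  ] [0.5533 0.0346 0.03  ] 0.11122009689667718 -13.61721023173934
vial [0.5684 0.1331 0.07  ]
ring [ 0.5165 -0.0924  0.075 ]
[ 0.4295 -0.1355  0.014 ]
[0.5051 0.1934 0.014 ]
[0.6606 0.1625 0.014 ]
[ 0.5821 -0.172   0.014 ]
[ 0.0901 -0.0406  0.0556  0.0184  0.0001  0.0814] [0.5399 0.0844 0.1907]
(array([-0.0245, -0.0453,  0.1007]), array([-0.0399, -0.0068,  0.2946])) (array([-0.0245, -0.0453,  0.1682]), array([-0.0399, -0.0068,  0.2946]))
```

carry_out(motion=[[0.6,-0.012,-0.022,0.04,0,0,0.3],[0.6,-0.0245,-0.046,0.08,0,0,0.3],[0.6,-0.0245,-0.046,0.1,0,0,0.3],[0.6,-0.0245,-0.046,0.1,0,0,0.3],[0.6,-0.0245,-0.046,0.1,0,0,0.3]])

```text
clock: 3.95
tool_pos: [0.5516, 0.0389, 0.0921]
tool_rot: [0.0, 0.116, 0.993, 0.0]
ft_force: [-0.1, 1.5, 0.5]
gripper_width: 0.0583
```

```bash
python3 look.py pics/w2.png
```

```text
4.0 [0.552  0.039  0.0928] [0.001  0.1158 0.9933 0.0002] 0.0005967534094090241
```

View pics/w2.png

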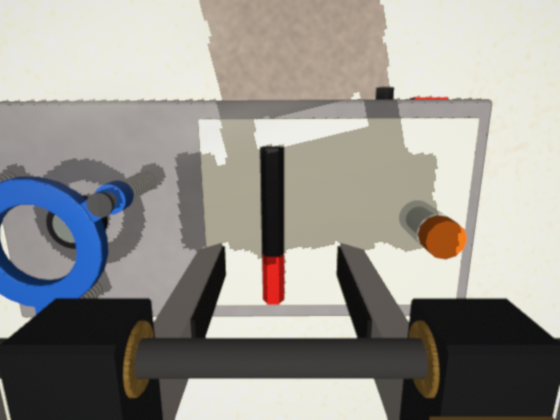

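```bash
python3 - <<'E'
from h import *
import pickle; s,p=pickle.load(open("last.pkl","rb"))
print("tcp px",proj(p,s["tool_pos"],s))
a=atz(p,(274,302),.03,s);b=atz(p,(272.5,147),.03,s);print("pen",a,b,(a+b)/2,np.linalg.norm(a-b),np.degrees(np.arctan2(*(a-b)[[1,0]])))
print("vial",atz(p,(442,237),.07,s)); 
m=(a+b)/2;y=np.array([-(a-b)[1],(a-b)[0]]);print(plan([m[0],m[1],.0225],y,s))
E
```

```text
tcp px [279.1553 262.154 ]
pen [0.607  0.0219 0.03  ] [0.4996 0.0469 0.03  ] [0.5533 0.0344 0.03  ] 0.11028503078957166 -13.061522830791123
vial [0.5678 0.1307 0.07  ]
(array([-0.0022, -0.0042,  0.0703]), array([ 0.0305,  0.1093, -0.2391]))
```

carry_out(motion=[[0.6,-0.002,-0.004,0.03,0,0,0],[0.6,-0.002,-0.004,0.055,0,0,0],[0.6,-0.002,-0.004,0.07,0,0,0],[0.6,-0.002,-0.004,0.07,0,0,0],[0,-0.002,-0.004,0.07,0,0,0],[0,-0.002,-0.004,0.07,0,0,0],[0,-0.002,-0.004,0.07,0,0,0],[0,-0.002,-0.004,0.07,0,0,0],[0,-0.002,-0.004,0.07,0,0,0],[0,-0.002,-0.004,0.07,0,0,0]])

```text
clock: 5.05
tool_pos: [0.5525, 0.034, 0.0214]
tool_rot: [0.0, 0.116, 0.993, 0.0]
ft_force: [-0.6, 0.7, 2.5]
gripper_width: 0.0147
```

```bash
python3 - <<'E'
from h import *
s=bot.sense();print(s["tool_pos"],plan([.434,.378,.16],[0,1],s))
E
```

```text
[0.5525 0.034  0.0214] (array([ 0.1947,  0.3074, -0.1386]), array([  0.0011,   0.0043, -13.3465]))
```

carry_out(motion=[[0,0,0,-0.05,0,0,0],[0,0,0,-0.1,0,0,0],[0,0.02,0.03,-0.135,0,0,0],[0,0.05,0.075,-0.138,0,0,-5],[0,0.075,0.12,-0.138,0,0,-10],[0,0.1,0.16,-0.138,0,0,-13],[0,0.13,0.2,-0.138,0,0,-13],[0,0.155,0.24,-0.138,0,0,-13],[0,0.18,0.28,-0.138,0,0,-13],[0,0.195,0.307,-0.138,0,0,-13]])

```text
clock: 6.05
tool_pos: [0.432, 0.3803, 0.1593]
tool_rot: [-0.0, 0.002, 1.0, 0.0]
ft_force: [-0.4, -0.5, -0.9]
gripper_width: 0.0145
```

```bash
python3 look.py pics/w3.png; python3 look.py pics/w3.png
```

```text
6.1 [0.4311 0.383  0.1592] [-0.0001  0.0013  1.      0.0005] 0.04243453984901586
6.2 [0.4327 0.3789 0.1589] [-0.0002  0.0017  1.     -0.0002] 0.023308821335070944
```

View pics/w3.png

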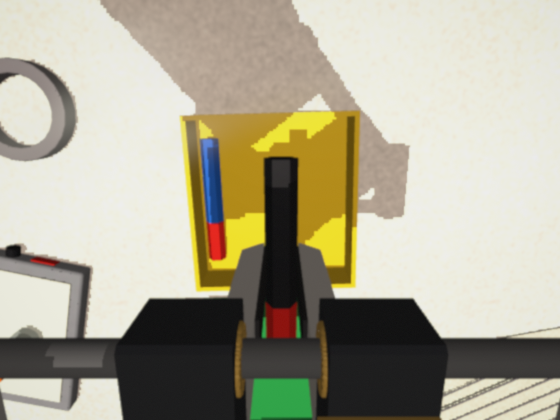

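```bash
python3 - <<'E'
from h import *
import pickle; s,p=pickle.load(open("last.pkl","rb"))
c=[atz(p,u,.04,s) for u in [(182,116),(359,111),(354,287),(200,290)]];print(np.array(c),np.mean(c,0))
print(np.linalg.norm(c[0]-c[1]),np.linalg.norm(c[1]-c[2]))
print(atz(p,(210,140),.018,s),atz(p,(219,259),.018,s))
E
```

```text
[[0.3612 0.3036 0.04  ]
 [0.3579 0.4405 0.04  ]
 [0.5067 0.4437 0.04  ]
 [0.5092 0.3089 0.04  ]] [0.4338 0.3742 0.04  ]
0.1369301642711968 0.14881796644950834
[0.3813 0.3202 0.018 ] [0.4892 0.3229 0.018 ]
```

carry_out(motion=[[0,0,0.003,0.045,0,0,-2],[0,0,0.003,0.09,0,0,-2],[0,0,0.003,0.125,0,0,-2],[0,0,0.003,0.144,0,0,-2],[0,0,0.003,0.144,0,0,-2],[0.35,0,0.003,0.144,0,0,-2],[0.35,0,0.003,0.144,0,0,-2],[0.35,0,0.003,0.144,0,0,-2],[0.35,0,0.003,0.11,0,0,-2],[0.35,0,0.003,0.06,0,0,-2]])

```text
clock: 7.25
tool_pos: [0.4326, 0.3799, 0.0989]
tool_rot: [-0.002, -0.014, 1.0, -0.001]
ft_force: [0.5, 0.8, -0.1]
gripper_width: 0.0331
```

```bash
python3 look.py pics/w4.png; python3 - <<'E'
from h import *
s=bot.sense();print(s["tool_pos"],s["gripper_width"],plan([.568,.132,.16],[.225,.974],s))
E
```

```text
7.3 [0.4358 0.3824 0.1092] [ 0.0039 -0.0145  0.9999  0.0029] 0.015975495020806148
[0.436  0.3826 0.1065] 0.03288853513269709 (array([-0.1252, -0.2539, -0.054 ]), array([ 0.4337,  0.459 , 14.6656]))
```

View pics/w4.png

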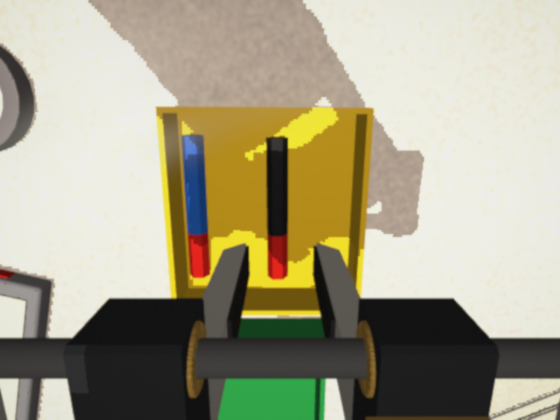

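carry_out(motion=[[0.6,-0.015,-0.03,-0.04,0,0,3],[0.6,-0.03,-0.06,-0.053,0,0,6],[0.6,-0.05,-0.1,-0.053,0,0,12],[0.6,-0.07,-0.14,-0.053,0,0,14.6],[0.6,-0.09,-0.18,-0.053,0,0,14.6],[0.6,-0.11,-0.22,-0.053,0,0,14.6],[0.6,-0.125,-0.254,-0.053,0,0,14.6],[0.6,-0.125,-0.254,-0.04,0,0,14.6],[0.6,-0.125,-0.254,-0.03,0,0,14.6]])

```text
clock: 8.25
tool_pos: [0.5659, 0.13, 0.1288]
tool_rot: [0.0, 0.113, 0.994, 0.0]
ft_force: [0.7, -0.7, -0.3]
gripper_width: 0.0562
```

```bash
python3 look.py pics/w5.png
```

```text
8.3 [0.5648 0.1307 0.1269] [-0.0012  0.1128  0.9936 -0.0002] 0.042747490944848344
```

View pics/w5.png

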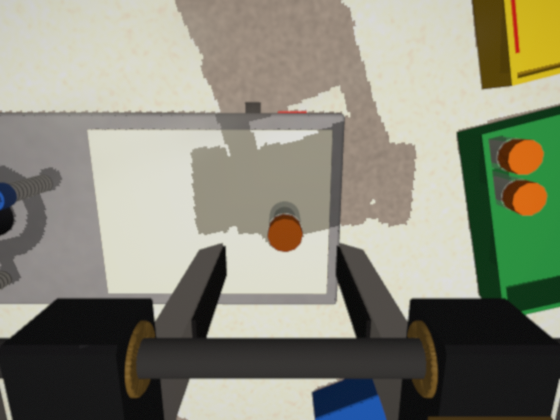

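```bash
python3 - <<'E'
from h import *
import pickle; s,p=pickle.load(open("last.pkl","rb"))
v=atz(p,(285,234),.07,s);print(v)
s=bot.sense();print(s["tool_pos"]);print(plan([v[0],v[1],.031],[.23,.973],s))
E
```

```text
[0.5693 0.1333 0.07  ]
[0.5648 0.1311 0.1277]
(array([-0.0041,  0.0033,  0.0967]), array([-0.0479, -0.1337,  0.398 ]))
```

carry_out(motion=[[0.6,-0.003,0.002,0.03,0,0,0.3],[0.6,-0.003,0.002,0.06,0,0,0.3],[0.6,-0.003,0.002,0.085,0,0,0.3],[0.6,-0.003,0.002,0.097,0,0,0.3],[0.6,-0.003,0.002,0.097,0,0,0.3],[0,-0.003,0.002,0.097,0,0,0.3],[0,-0.003,0.002,0.097,0,0,0.3],[0,-0.003,0.002,0.097,0,0,0.3],[0,-0.003,0.002,0.097,0,0,0.3],[0,-0.003,0.002,0.097,0,0,0.3]])

```text
clock: 9.35
tool_pos: [0.5695, 0.1317, 0.0328]
tool_rot: [0.0, 0.115, 0.993, 0.0]
ft_force: [-0.9, 0.2, 3.7]
gripper_width: 0.0234
```

```bash
python3 - <<'E'
from h import *
s=bot.sense();print(s["tool_pos"],plan([.62,.37,.18],[.0,1],s))
E
```

```text
[0.5695 0.1317 0.0328] (array([ 0.0053,  0.2436, -0.1472]), array([  0.0139,   0.041 , -13.2494]))
```

carry_out(motion=[[0,0,0,-0.04,0,0,0],[0,0,0,-0.09,0,0,0],[0,0,0.03,-0.12,0,0,-3],[0,0,0.065,-0.12,0,0,-6],[0,0.002,0.105,-0.12,0,0,-10],[0,0.005,0.145,-0.12,0,0,-13],[0,0.005,0.185,-0.12,0,0,-13],[0,0.005,0.22,-0.12,0,0,-13],[0,0.005,0.244,-0.12,0,0,-13],[0,0.005,0.244,-0.12,0,0,-13]])

```text
clock: 10.35
tool_pos: [0.6198, 0.373, 0.1513]
tool_rot: [-0.0, 0.001, 1.0, -0.0]
ft_force: [0.0, 0.8, -0.3]
gripper_width: 0.024
```

```bash
python3 look.py pics/w6.png
```

```text
10.4 [0.6199 0.3713 0.1514] [-0.0004  0.0014  1.     -0.0002] 0.04110669476571049
```

View pics/w6.png

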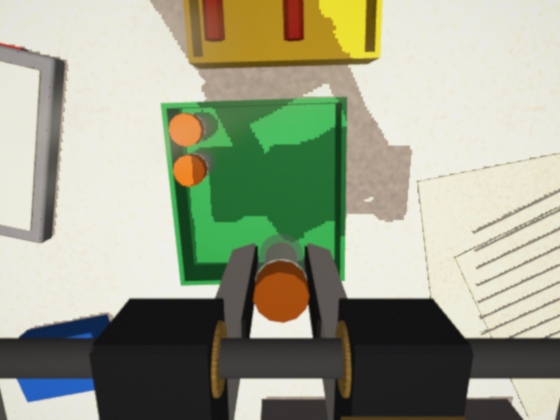

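```bash
python3 - <<'E'
from h import *
import pickle; s,p=pickle.load(open("last.pkl","rb"))
c=[atz(p,u,.04,s) for u in [(163,104),(346,97),(344,281),(180,284)]];print(np.array(c),np.mean(c,0))
m=np.mean(c,0); s=bot.sense(); print(s["tool_pos"],plan([m[0]+.015,m[1]+.012,.02],[.0,1],s))
E
```

```text
[[0.5396 0.2843 0.04  ]
 [0.5349 0.4211 0.04  ]
 [0.6844 0.4258 0.04  ]
 [0.6869 0.2864 0.04  ]] [0.6114 0.3544 0.04  ]
[0.6201 0.3702 0.1517] (array([-0.0065, -0.0037,  0.1317]), array([-0.0307, -0.038 , -0.2189]))
```

carry_out(motion=[[0,-0.006,-0.004,0.045,0,0,0],[0,-0.006,-0.004,0.085,0,0,0],[0,-0.006,-0.004,0.12,0,0,0],[0,-0.006,-0.004,0.133,0,0,0],[0,-0.006,-0.004,0.133,0,0,0],[0.5,-0.006,-0.004,0.133,0,0,0],[0.5,-0.006,-0.004,0.133,0,0,0],[0.5,-0.006,-0.004,0.133,0,0,0],[0.5,-0.006,-0.004,0.1,0,0,0],[0.5,-0.006,-0.004,0.05,0,0,0]])

```text
clock: 11.45
tool_pos: [0.6249, 0.3656, 0.1005]
tool_rot: [-0.002, 0.002, 1.0, -0.001]
ft_force: [1.2, 0.1, 1.0]
gripper_width: 0.0469
```

carry_out(motion=[[0.5,0,0,-0.05,0,0,0],[0.5,0,0,-0.1,0,0,0],[0.5,0,0,-0.13,0,0,0]])

```text
clock: 11.75
tool_pos: [0.6266, 0.3666, 0.238]
tool_rot: [0.003, 0.002, 1.0, 0.001]
ft_force: [-0.1, -0.3, 0.4]
gripper_width: 0.0474
```

```bash
python3 look.py pics/w7.png; python3 - <<'E'
from h import *
s=bot.sense();p=bot.capture("top");cv2.imwrite("pics/top7.png",p["pixels"])
for k,z in [("flask_bulb",.055),("flask_neck",.11),("flask",.07)]: print([ (r["uv"],r["conf"],atz(p,r["uv"],z)) for r in bot.find_in(k,p)[:1]])
print(s["tool_pos"],plan([.56,-.285,.235],[.225,.974],s))
E
```

```text
11.8 [0.6273 0.3669 0.2423] [0.0048 0.0021 1.     0.0025] 0.06421752596933936
[([380.1, 206.5], 0.73, array([ 0.5797, -0.2907,  0.055 ]))]
[([379.0, 211.3], 0.88, array([ 0.5642, -0.2755,  0.11  ]))]
[([379.5, 209.8], 0.71, array([ 0.5704, -0.2858,  0.07  ]))]
[0.6273 0.3669 0.2389] (array([ 0.0646, -0.6522,  0.0005]), array([ 0.2976,  0.438 , 12.7699]))
```

View pics/w7.png

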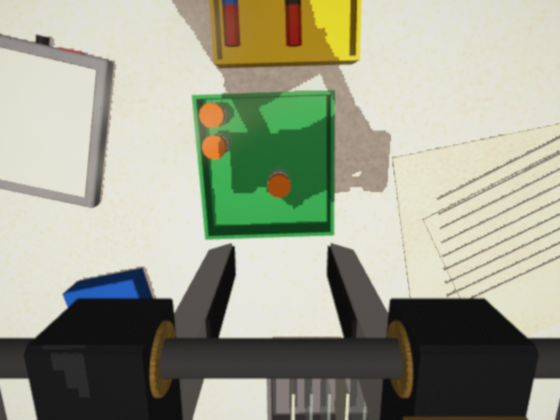

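View pics/top7.png

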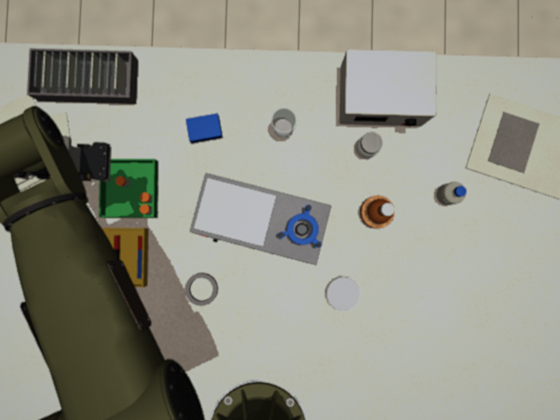

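carry_out(motion=[[0.6,0.065,-0.652,0,0,0,12.7],[0.6,0.065,-0.652,0,0,0,12.7],[0.6,0.065,-0.652,0,0,0,12.7],[0.6,0.065,-0.652,0,0,0,12.7],[0.6,0.065,-0.652,0,0,0,12.7],[0.6,0.065,-0.652,0,0,0,12.7],[0.6,0.065,-0.652,0,0,0,12.7],[0.6,0.065,-0.652,0,0,0,12.7],[0.6,0.065,-0.652,0,0,0,12.7],[0.6,0.065,-0.652,0,0,0,12.7]])

```text
clock: 13.05
tool_pos: [0.5735, -0.1328, 0.231]
tool_rot: [-0.001, 0.113, 0.994, 0.0]
ft_force: [0.6, 0.1, -0.1]
gripper_width: 0.0564
```

```bash
python3 - <<'E'
from h import *
s=bot.sense();print(s["tool_pos"],plan([.56,-.285,.24],[.225,.974],s))
E
```

```text
[ 0.5735 -0.1328  0.231 ] (array([-0.0209, -0.1514, -0.0091]), array([ 0.0101, -0.1213,  0.0651]))
```

```bash
python3 look.py pics/w8.png
```

```text
13.1 [ 0.5726 -0.1393  0.2308] [-0.0012  0.1149  0.9934 -0.0007] 0.14744752940221198
```

View pics/w8.png

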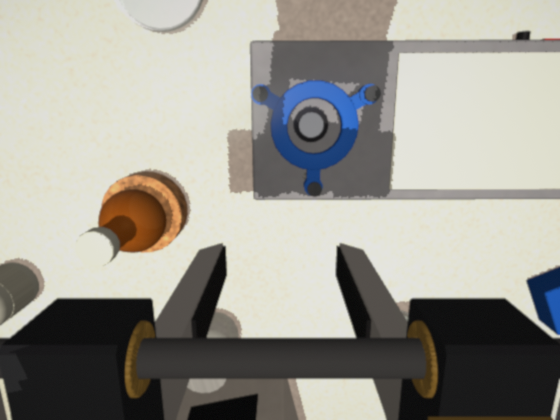

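```bash
cat > ring.py <<'E'
from h import *
def ringfit(p,s=None,box=None,z=.075):
    hsv=cv2.cvtColor(p["pixels"],cv2.COLOR_BGR2HSV); m=cv2.inRange(hsv,(105,150,60),(125,255,255))
    if box: q=np.zeros_like(m);u0,v0,u1,v1=box;q[v0:v1,u0:u1]=m[v0:v1,u0:u1];m=q
    v,u=np.nonzero(m); P=np.array([atz(p,(a,b),z,s)[:2] for a,b in zip(u,v)])
    # match annulus: best centre maximising count within 24..39 minus count within 24
    from scipy.optimize import minimize
    c0=np.median(P,0)
    best=max(((np.sum((d:=np.hypot(*(P-(c0+[i*.001,j*.001])).T))<.0395)-3*np.sum(d<.0235),c0[0]+i*.001,c0[1]+j*.001) for i in range(-15,16) for j in range(-15,16)))
    return best,len(P)
if __name__=="__main__":
    import pickle; s,p=pickle.load(open("last.pkl","rb"))
    print(ringfit(p,s,(240,60,400,210)))
    t=bot.capture("top");print(ringfit(t,None,(270,190,335,260)))
    # wrist posts caps z=.087
    for uv in [(262,94),(372,93),(314,187)]: print(atz(p,uv,.087,s))
    print(np.mean([atz(p,uv,.087,s) for uv in [(262,94),(372,93),(314,187)]],0))
    c=[atz(p,uv,.014,s) for uv in [(251,42),(254,197)]];print(c)
    # stopper triangulation top+side
    sd=bot.capture("side");cv2.imwrite("pics/side8.png",cv2.resize(sd["pixels"][130:230,240:340],None,fx=6,fy=6))
    cv2.imwrite("pics/top8.png",cv2.resize(t["pixels"][170:250,340:440],None,fx=6,fy=6))
E
python3 ring.py
```

```text
((np.int64(3364), np.float64(0.5179168021940758), np.float64(-0.09595689235390784)), 3764)
((np.int64(-4), np.float64(0.5136250595964249), np.float64(-0.08520552248649298)), 190)
[ 0.4825 -0.1335  0.087 ]
[ 0.5025 -0.0448  0.087 ]
[ 0.5689 -0.1077  0.087 ]
[ 0.518  -0.0953  0.087 ]
[array([ 0.4288, -0.135 ,  0.014 ]), array([ 0.5806, -0.1705,  0.014 ])]
```

```bash
python3 - <<'E'
from h import *
s=bot.sense();print(s["tool_pos"],plan([.562,-.283,.235],[.225,.974],s))
E
```

```text
[ 0.574  -0.1316  0.231 ] (array([-0.0225, -0.1502, -0.0041]), array([ 0.0189, -0.1196, -0.0519]))
```

View pics/side8.png

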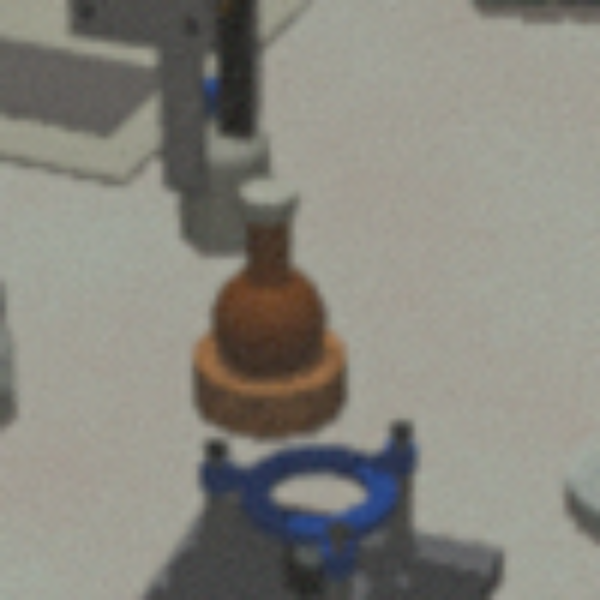

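View pics/top8.png

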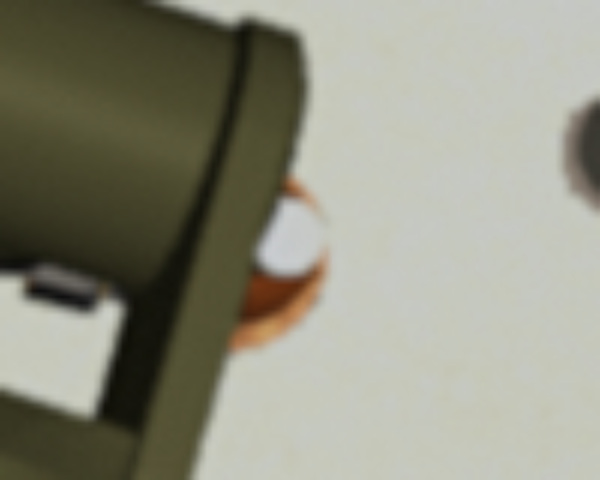

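```bash
cat > tri.py <<'E'
from h import *
def tri(rs):
    A=np.zeros((3,3));b=np.zeros(3)
    for o,d in rs:
        d=d/np.linalg.norm(d);M=np.eye(3)-np.outer(d,d);A+=M;b+=M@o
    return np.linalg.solve(A,b)
E
python3 - <<'E'
from tri import *
import pickle
t=bot.capture("top");sd=bot.capture("side");s,p=pickle.load(open("last.pkl","rb"))
rt,rs,rw=ray(t,(388.2,209.5)),ray(sd,(284.8,161.3)),ray(p,(98,246),s)
print(tri([rt,rs]),tri([rt,rw]),tri([rs,rw]),tri([rt,rs,rw]))
E
```

```text
[ 0.5672 -0.292   0.1317] [ 0.5695 -0.2951  0.1171] [ 0.5657 -0.283   0.1366] [ 0.5672 -0.2897  0.1315]
```

carry_out(motion=[[0.6,-0.007,-0.045,-0.005,0,0,0],[0.6,-0.015,-0.095,-0.01,0,0,0],[0.6,-0.02,-0.13,-0.01,0,0,0],[0.6,-0.0225,-0.15,-0.01,0,0,0],[0.6,-0.0225,-0.15,-0.01,0,0,0]])

```text
clock: 13.85
tool_pos: [0.5628, -0.2829, 0.2415]
tool_rot: [-0.0, 0.113, 0.994, 0.0]
ft_force: [-0.5, 0.2, -0.5]
gripper_width: 0.0565
```

```bash
python3 look.py pics/w9.png
```

```text
13.9 [ 0.5631 -0.2815  0.2417] [-0.0004  0.1127  0.9936  0.0003] 0.03134191304498939
```

View pics/w9.png

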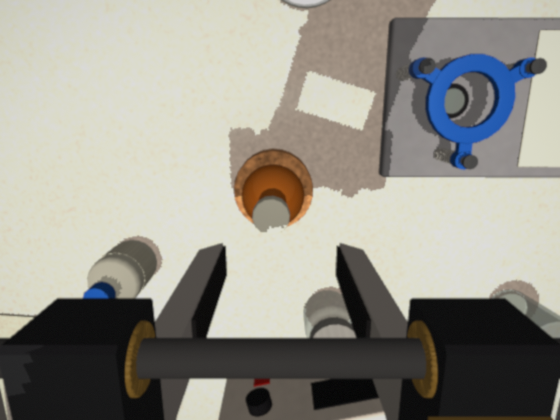

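```bash
python3 - <<'E'
from tri import *
import pickle; s,p=pickle.load(open("last.pkl","rb"))
print("stop",[atz(p,(270,212),z,s) for z in (.125,.131,.137)],"cork",atz(p,(274,189),.03,s))
for e in [(234,189),(313,189)]: print(atz(p,e,.028,s))
t=bot.capture("top");sd=bot.capture("side")
rw=ray(p,(270,212),s);rs=ray(sd,(284.8,161.3));rt=ray(t,(388.2,209.5))
print(tri([rs,rw]),tri([rs,rw,rt]))
s2=bot.sense();print(s2["tool_pos"])
E
```

```text
stop [array([ 0.5661, -0.2903,  0.125 ]), array([ 0.5645, -0.2898,  0.131 ]), array([ 0.563 , -0.2893,  0.137 ])] cork [ 0.5668 -0.2888  0.03  ]
[ 0.5576 -0.3307  0.028 ]
[ 0.5766 -0.2481  0.028 ]
[ 0.5654 -0.2897  0.1326] [ 0.5662 -0.2908  0.1321]
[ 0.5634 -0.2805  0.2423]
```

```bash
python3 - <<'E'
from h import *
s=dict(bot.sense());s["tool_pos"]=np.array([.5631,-.2816,.242]);print(plan([.566,-.290,.0855],[.225,.974],s))
E
```

```text
(array([-0.0047, -0.0076,  0.1565]), array([ 0.0124, -0.0024,  0.1702]))
```

carry_out(motion=[[0.7,-0.004,-0.0075,0.03,0,0,0],[0.7,-0.0045,-0.0075,0.07,0,0,0],[0.7,-0.0045,-0.0075,0.09,0,0,0],[0.7,-0.0045,-0.0075,0.09,0,0,0]])

```text
clock: 14.45
tool_pos: [0.5649, -0.2886, 0.1494]
tool_rot: [-0.002, 0.112, 0.994, 0.001]
ft_force: [-0.3, 0.2, 0.4]
gripper_width: 0.0657
```

```bash
python3 look.py pics/w10.png
```

```text
14.5 [ 0.5656 -0.2893  0.1519] [-0.0008  0.1121  0.9937  0.0004] 0.013917825921268915
```

View pics/w10.png

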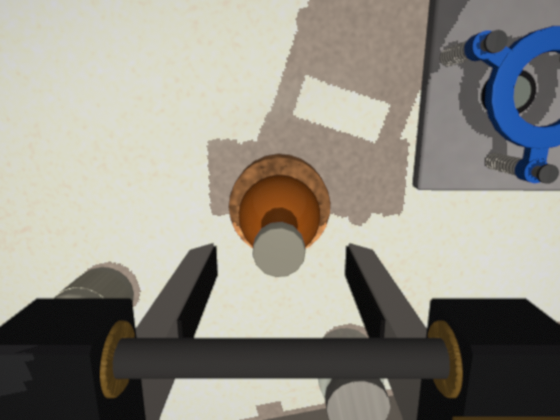

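```bash
python3 - <<'E'
from tri import *
import pickle; s,p=pickle.load(open("last.pkl","rb"))
print(atz(p,(278.5,249),.131,s),atz(p,(280,204),.03,s)); rw=ray(p,(278.5,249),s)
sd=bot.capture("side");print(tri([rw,ray(sd,(284.8,161.3))]))
print("width", np.linalg.norm(atz(p,(253,250),.131,s)-atz(p,(305,250),.131,s)))
s=bot.sense();print(s["tool_pos"])
E
```

```text
[ 0.5663 -0.2898  0.131 ] [ 0.5651 -0.2888  0.03  ]
[ 0.5661 -0.2897  0.1327]
width 0.029670959893670138
[ 0.5664 -0.2902  0.1541]
```

carry_out(motion=[[0.7,0,0,0.03,0,0,0],[0.7,0,0,0.055,0,0,0],[0.7,0,0,0.067,0,0,0],[0.7,0,0,0.067,0,0,0],[0,0,0,0.067,0,0,0],[0,0,0,0.067,0,0,0],[0,0,0,0.067,0,0,0],[0,0,0,0.067,0,0,0],[0,0,0,0.067,0,0,0],[0,0,0,0.067,0,0,0]])

```text
clock: 15.6
tool_pos: [0.5657, -0.2906, 0.0856]
tool_rot: [0.0, 0.113, 0.994, -0.0]
ft_force: [0.8, 0.8, 2.1]
gripper_width: 0.03
```

```bash
python3 look.py pics/w11.png;python3 - <<'E'
from h import *
sd=bot.capture("side");s=bot.sense();print(s["tool_pos"],s["ft_force"],s["gripper_width"]);cv2.imwrite("pics/side11.png",cv2.resize(sd["pixels"][130:230,240:340],None,fx=6,fy=6))
E
```

```text
15.65 [ 0.5657 -0.2906  0.0856] [ 0.0002  0.1127  0.9936 -0.0001] 0.00176276033670049
[ 0.5657 -0.2906  0.0856] [0.3437 0.0401 4.2381] 0.03002017911108532
```

View pics/side11.png

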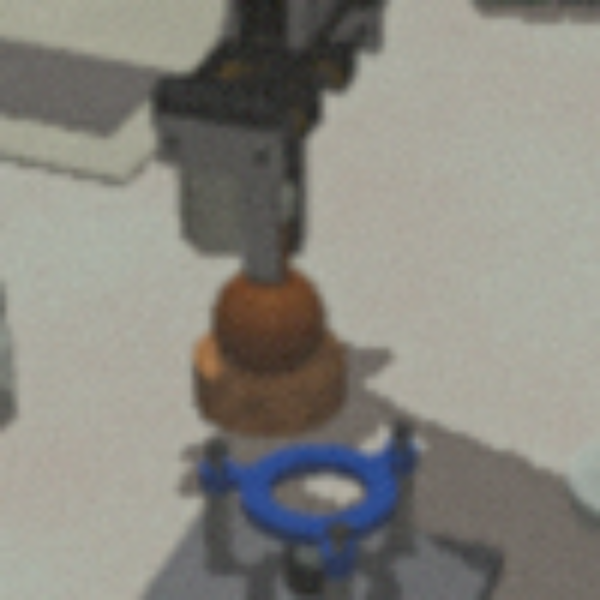

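```bash
python3 - <<'E'
from h import *
sd=bot.capture("side")
for z in (.035,.04,.045,.05,.055): print(z,proj(sd,[.566,-.29,z]),proj(sd,[.566,-.29,z+.081]))
print("corktop centre",proj(sd,[.566,-.289,.03]))
for z in (.0755,.0855):
  q=np.array([.225,.974])*.022; print(z,proj(sd,[.566+q[0],-.29+q[1],z]))
print("ring",proj(sd,[.518,-.096,.075]))
E
```

```text
0.035 [285.2491 187.3251] [285.0243 165.9018]
0.04 [285.2356 186.0377] [285.01   164.5386]
0.045 [285.222  184.7458] [284.9957 163.1705]
0.05 [285.2084 183.4494] [284.9812 161.7975]
0.055 [285.1947 182.1484] [284.9668 160.4195]
corktop centre [285.2239 188.765 ]
0.0755 [282.7751 180.0049]
0.0855 [282.7385 177.3353]
ring [292.8144 210.8993]
```

carry_out(motion=[[0.5,0,0,0,0,0,0],[0.5,0,0,0,0,0,0],[0.5,0,0,0.005,0,0,0],[0.5,0,0,0.005,0,0,0],[0,0,0,0.005,0,0,0],[0,0,0,0.005,0,0,0],[0,0,0,0.005,0,0,0],[0,0,0,0.005,0,0,0],[0,0,0,0.005,0,0,0]])

```text
clock: 16.7
tool_pos: [0.5656, -0.2906, 0.0803]
tool_rot: [0.0, 0.113, 0.994, -0.0]
ft_force: [-0.4, 0.2, -0.1]
gripper_width: 0.0298
```

```bash
python3 look.py pics/w12.png
```

```text
16.75 [ 0.5656 -0.2906  0.0803] [ 0.      0.1127  0.9936 -0.    ] 0.0006552337773956709
```

View pics/w12.png

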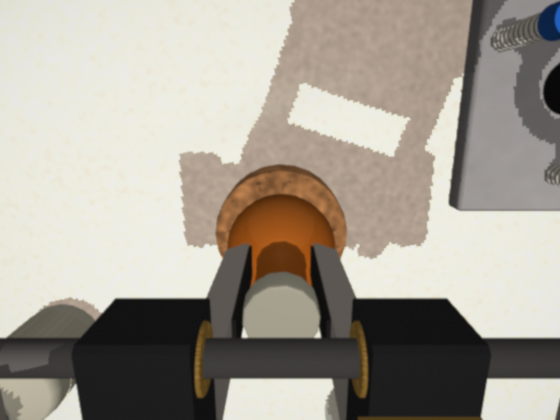

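```bash
python3 - <<'E'
from h import *
import pickle; s,p=pickle.load(open("last.pkl","rb"))
for z in (.12,.125,.13,.135):
    a,b,c=atz(p,(243,308),z,s),atz(p,(320,308),z,s),atz(p,(281.5,307),z,s); print(z,np.linalg.norm(a-b),c, [proj(p,[.566,-.29,z],s)])
E
python3 - <<'E'
import cv2
i=cv2.imread('pics/w12.png');cv2.imwrite('pics/w12c.png',cv2.resize(i[220:360,200:360],None,fx=4,fy=4,interpolation=cv2.INTER_CUBIC))
E
```

```text
0.12 0.031974659671902605 [ 0.569  -0.2902  0.12  ] [array([280.2998, 300.6442])]
0.125 0.03082562007350831 [ 0.5662 -0.2895  0.125 ] [array([280.2874, 306.8064])]
0.13 0.029676580475114036 [ 0.5634 -0.2889  0.13  ] [array([280.2741, 313.3811])]
0.135 0.028527540876719687 [ 0.5607 -0.2883  0.135 ] [array([280.26  , 320.4113])]
```

View pics/w12c.png

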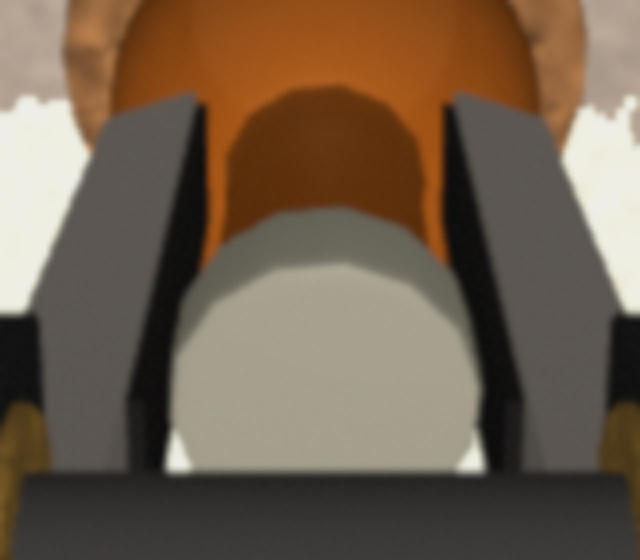

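carry_out(motion=[[0.5,0,0,0,0,0,0],[0.5,0,0,0,0,0,0],[0.5,0,0,0.0045,0,0,0],[0.5,0,0,0.0045,0,0,0],[0,0,0,0.0045,0,0,0],[0,0,0,0.0045,0,0,0],[0,0,0,0.0045,0,0,0],[0,0,0,0.0045,0,0,0],[0,0,0,0.0045,0,0,0]])

```text
clock: 17.7
tool_pos: [0.5661, -0.2909, 0.0774]
tool_rot: [0.001, 0.113, 0.994, -0.001]
ft_force: [-2.2, 1.3, 10.8]
gripper_width: 0.0301
```

```bash
python3 - <<'E'
from h import *
import pickle; s,p=pickle.load(open("last.pkl","rb"))
Rt=rot(s["tool_rot"]).as_matrix()
for x in (.008,0,-.008):
  for h in (0,.01,.02,.03,.035,.04,.045,.05): print(x,h,proj(p,s["tool_pos"]+Rt@[x,-.015,-h],s))
E
python3 look.py pics/w13.png
python3 - <<'E'
import cv2
i=cv2.imread('pics/w13.png');cv2.imwrite('pics/w13c.png',cv2.resize(i[220:360,200:360],None,fx=4,fy=4,interpolation=cv2.INTER_CUBIC))
E
```

```text
0.008 0 [249.7187 247.5545]
0.008 0.01 [248.0627 254.8946]
0.008 0.02 [246.2193 263.0648]
0.008 0.03 [244.155  272.2142]
0.008 0.035 [243.0272 277.2129]
0.008 0.04 [241.8275 282.5303]
0.008 0.045 [240.5488 288.1978]
0.008 0.05 [239.183  294.2513]
0 0 [250.0491 262.1436]
0 0.01 [248.4292 270.1728]
0 0.02 [246.6283 279.0992]
0 0.03 [244.6142 289.082 ]
0 0.035 [243.5151 294.53  ]
0 0.04 [242.3468 300.3206]
0 0.045 [241.1027 306.4873]
0 0.05 [239.7751 313.0679]
-0.008 0 [250.3725 276.4232]
-0.008 0.01 [248.7876 285.11  ]
-0.008 0.02 [247.0276 294.756 ]
-0.008 0.03 [245.062  305.5294]
-0.008 0.035 [243.9905 311.4025]
-0.008 0.04 [242.8524 317.6401]
-0.008 0.045 [241.6415 324.2772]
-0.008 0.05 [240.3504 331.3535]
17.75 [ 0.5662 -0.2909  0.0774] [ 0.0011  0.1127  0.9936 -0.0005] 0.0012103710205968795
```

View pics/w13c.png

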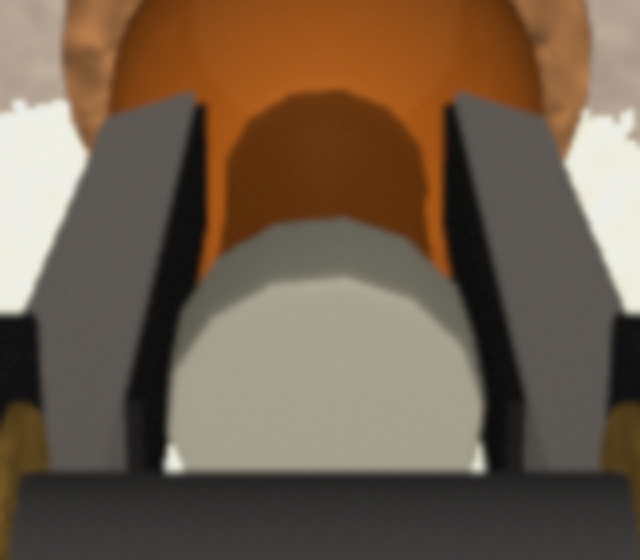

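```bash
python3 - <<'E'
from h import *
import pickle; s,p=pickle.load(open("last.pkl","rb"))
Rt=rot(s["tool_rot"]).as_matrix(); f=lambda x,y,h:proj(p,s["tool_pos"]+Rt@[x,y,-h],s)
for h in (.044,.048,.0526,.056): print(h,"toptop",f(.0155,0,h),"L/R",f(0,-.0155,h)[0],f(0,.0155,h)[0],"low rim top",f(.0155,0,h-.014))
for h in (-.022,-.025,-.028,-.034): print("bulb",h,f(0,0,h), f(.032*.95,0,h))
print(bot.sense()["ft_force"])
E
```

```text
0.044 toptop [278.6612 269.5166] L/R 240.11276898437518 317.30755955948797 low rim top [278.8312 256.0048]
0.048 toptop [278.6066 273.8503] L/R 239.03852354206197 318.2782457717822 low rim top [278.7856 259.6253]
0.0526 toptop [278.5401 279.1353] L/R 237.73056727458928 319.46010808491724 low rim top [278.7304 264.0181]
0.056 toptop [278.4881 283.2667] L/R 236.70973020473568 320.3825275325658 low rim top [278.6874 267.4349]
bulb -0.022 [279.2944 247.0378] [279.2468 195.2004]
bulb -0.025 [279.3128 245.2078] [279.2664 194.022 ]
bulb -0.028 [279.3306 243.4262] [279.2856 192.876 ]
bulb -0.034 [279.3649 240.0006] [279.3223 190.6756]
[-2.2661  1.1475 11.066 ]
```

```bash
python3 - <<'E'
from h import *
sd=bot.capture("side");cv2.imwrite("pics/side14.png",cv2.resize(sd["pixels"][140:210,250:320],None,fx=8,fy=8,interpolation=cv2.INTER_CUBIC))
t=bot.capture("top");cv2.imwrite("pics/top14.png",cv2.resize(t["pixels"][170:250,340:440],None,fx=6,fy=6,interpolation=cv2.INTER_CUBIC))
import pickle; s,p=pickle.load(open("last.pkl","rb"))
# predicted outlines of cork & bulb & stopper on w13
im=cv2.resize(p["pixels"],None,fx=1,fy=1).copy()
def circ(c,r,z,col):
    for a in np.linspace(0,2*np.pi,90):
        u=proj(p,[c[0]+r*np.cos(a),c[1]+r*np.sin(a),z],s); cv2.circle(im,tuple(int(round(v)) for v in u),0,col,-1)
c=(.566,-.29)
circ(c,.043,.03,(0,255,0));circ(c,.032,.05,(255,0,0));circ(c,.0155,.131,(0,0,255));circ(c,.0155,.117,(255,0,255))
cv2.imwrite("pics/w13o.png",cv2.resize(im[140:370,180:380],None,fx=2.6,fy=2.6))
E
```

```text
(no output)
```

View pics/side14.png

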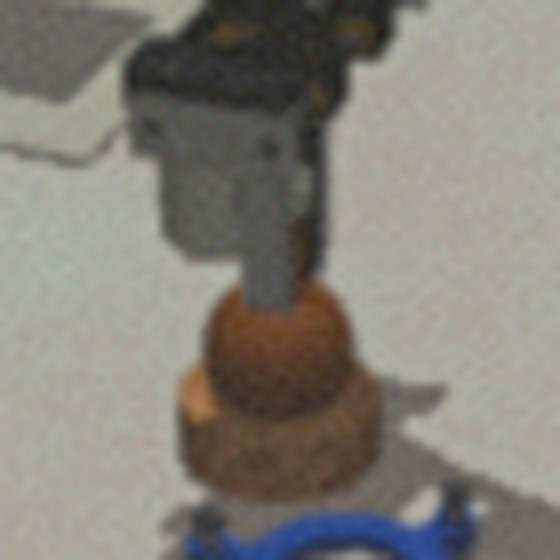

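View pics/w13o.png

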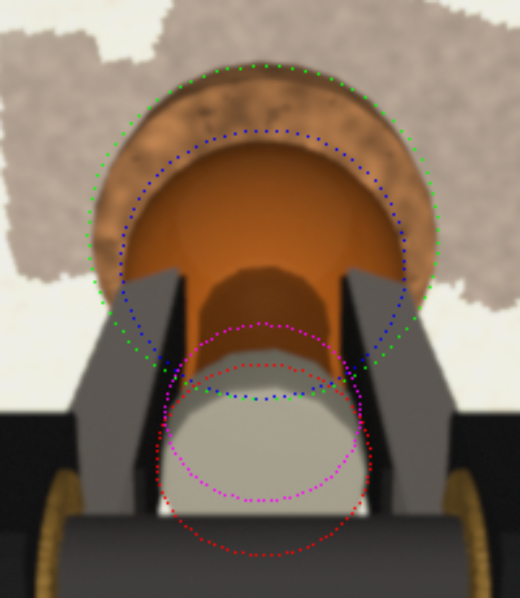

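carry_out(motion=[[0,0,0,-0.01,0,0,0],[0,0,0,-0.03,0,0,0],[0,0,0,-0.06,0,0,0],[0,0,0,-0.09,0,0,0],[0,0,0,-0.11,0,0,0],[0,0,0,-0.12,0,0,0],[0,0,0,-0.12,0,0,0],[0,0,0,-0.12,0,0,0]])

```text
clock: 18.7
tool_pos: [0.5652, -0.2904, 0.1946]
tool_rot: [-0.001, 0.113, 0.994, 0.0]
ft_force: [0.3, -0.1, -2.4]
gripper_width: 0.0303
```

```bash
python3 look.py pics/w15.png; python3 - <<'E'
from h import *
s=bot.sense();print(s["tool_pos"],s["ft_force"],s["gripper_width"],s["moment"],plan([.518,-.096,.197],[.23,.973],s))
sd=bot.capture("side");cv2.imwrite("pics/side15.png",cv2.resize(sd["pixels"][110:220,240:350],None,fx=5,fy=5,interpolation=cv2.INTER_CUBIC))
E
```

```text
18.75 [ 0.5651 -0.2903  0.1943] [-0.001   0.1128  0.9936  0.0005] 0.004830540269900075
[ 0.5652 -0.2903  0.1943] [-0.1978 -0.6201 -1.049 ] 0.03032344672251399 [ 0.0063 -0.0127 -0.0383] (array([ 0.0895,  0.1788, -0.0024]), array([ 0.0381, -0.1251,  0.3555]))
```

View pics/w15.png

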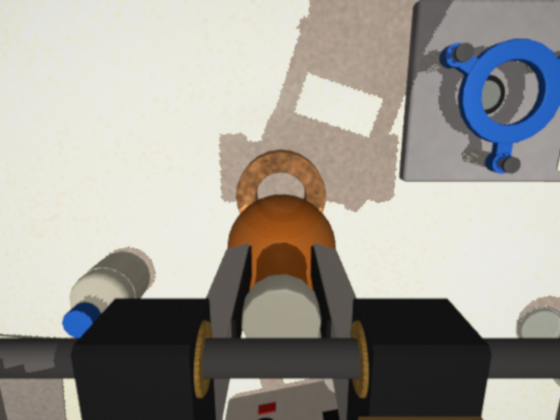

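View pics/side15.png

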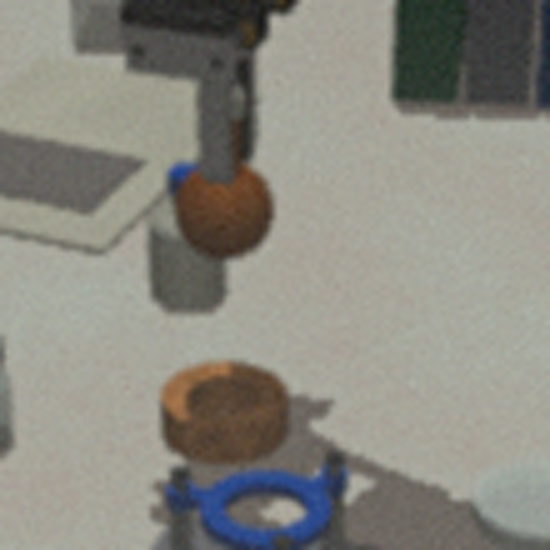

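```bash
python3 - <<'E'
from h import *
import pickle; s,p=pickle.load(open("last.pkl","rb"))
sd=bot.capture("side")
for z in (.155,.16,.165,.17,.175): print(z,proj(sd,[.566,-.29,z]))
im=p["pixels"];hsv=cv2.cvtColor(im,cv2.COLOR_BGR2HSV);m=cv2.inRange(hsv,(5,200,60),(15,255,255));m[:195]=0
e=[]
for r in range(196,250,4):
    u=np.nonzero(m[r,200:360])[0]+200
    if len(u): e+= [(u.min(),r),(u.max(),r)]; print(r,u.min(),u.max())
E=[q for q in e if q[1]<242]
# fit tool-frame sphere centre (x,y,z) r=.032 silhouette: angular distance
T=np.array(p["tool_from_camera"]);K=np.array(p["K"])
from scipy.optimize import least_squares
d=np.array([np.linalg.inv(K)@[u,v,1] for u,v in E]);d/=np.linalg.norm(d,axis=1)[:,None]
def f(c): 
    n=np.linalg.norm(c); cr=np.linalg.norm(np.cross(d,c),axis=1); return cr-.032
r=least_squares(f,[0,.03,.22]);print("cam",r.x,"rms",np.sqrt(np.mean(r.fun**2)),"tool",T[:3,:3]@r.x+T[:3,3])
for zz in (.024,.028,.034):
    g=lambda a: f(T[:3,:3].T@(np.array([a[0],a[1],zz])-T[:3,3])); r=least_squares(g,[0,0]); print(zz,r.x,np.sqrt(np.mean(r.fun**2)))
E
```

```text
0.155 [284.9114 155.1377]
0.16 [284.8967 153.7356]
0.165 [284.8819 152.3284]
0.17 [284.8671 150.916 ]
0.175 [284.8522 149.4986]
196 283 283
200 268 304
204 253 310
208 248 315
212 243 319
216 241 321
220 240 322
224 236 323
228 236 326
232 233 328
236 232 328
240 233 329
244 231 331
248 252 310
cam [0.     0.0225 0.2478] rms 0.0006547629314034103 tool [-0.01    0.0009  0.0548]
0.024 [-0.005   0.0009] 0.0016876401810918713
0.028 [-0.0056  0.0009] 0.0015353196871762988
0.034 [-0.0066  0.0009] 0.0012963264879899663
```

carry_out(motion=[[0,0.015,0.03,0,0,0,0],[0,0.03,0.06,0,0,0,0],[0,0.05,0.1,0,0,0,0.3],[0,0.07,0.14,0,0,0,0.3],[0,0.085,0.165,0,0,0,0.3],[0,0.091,0.178,0,0,0,0.3],[0,0.091,0.178,0,0,0,0.3],[0,0.091,0.178,0.02,0,0,0.3],[0,0.091,0.178,0.03,0,0,0.3],[0,0.091,0.178,0.03,0,0,0.3]])

```text
clock: 19.9
tool_pos: [0.5163, -0.0975, 0.1642]
tool_rot: [-0.002, 0.116, 0.993, 0.0]
ft_force: [-1.1, -0.2, -1.2]
gripper_width: 0.0302
```

```bash
python3 look.py pics/w16.png; python3 - <<'E'
from h import *
s=bot.sense();print(s["tool_pos"],s["ft_force"],s["gripper_width"])
sd=bot.capture("side");cv2.imwrite("pics/side16.png",cv2.resize(sd["pixels"][130:250,240:350],None,fx=5,fy=5,interpolation=cv2.INTER_CUBIC))
t=bot.capture("top");cv2.imwrite("pics/top16.png",cv2.resize(t["pixels"][180:270,250:350],None,fx=5,fy=5,interpolation=cv2.INTER_CUBIC))
E
```

```text
19.95 [ 0.5166 -0.0975  0.1652] [-0.0008  0.1158  0.9933  0.0001] 0.008667835996917542
[ 0.5169 -0.0974  0.1659] [ 0.1865 -0.3478 -0.9976] 0.029875488479140237
```

View pics/w16.png

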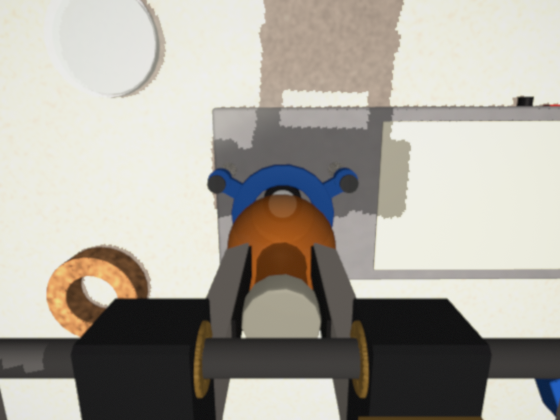

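View pics/side16.png

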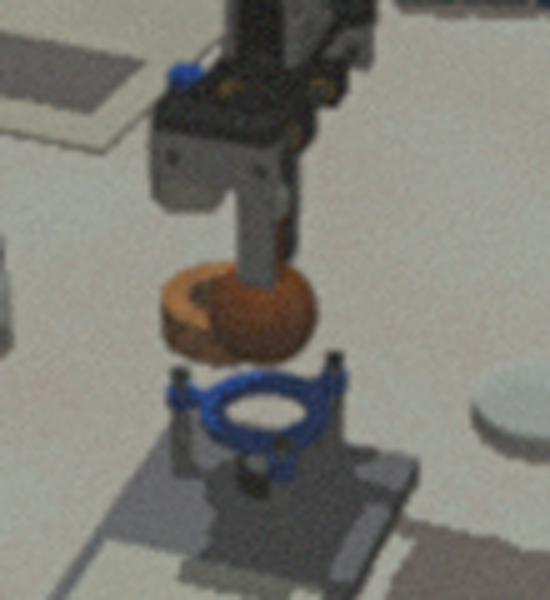

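View pics/top16.png

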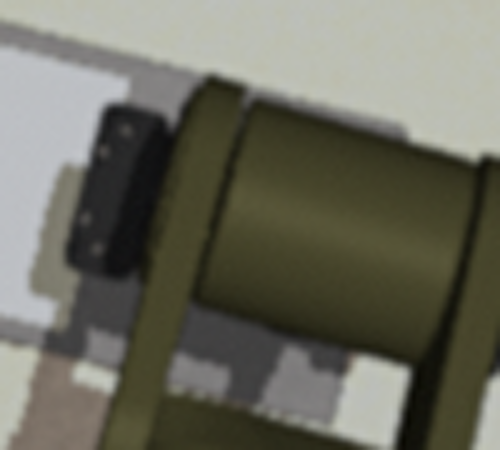

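```bash
python3 - <<'E'
from h import *
import pickle; s,p=pickle.load(open("last.pkl","rb"))
mid=np.mean([atz(p,u,.087,s) for u in [(217,182),(348,183)]],0); print(mid, mid+[.0262,-.0063,0])
# ring outer top edge at row 165 col 282; expected from geometry: near edge = centre - .039 along forward
a=atz(p,(282,165.5),.075,s); fwd=np.array([.974,-.225,0]); ring=a+fwd*.039; print("ring",ring)
Rt=rot(s["tool_rot"]).as_matrix()
im=p["pixels"];hsv=cv2.cvtColor(im,cv2.COLOR_BGR2HSV);m=cv2.inRange(hsv,(5,190,60),(16,255,255));m[:190]=0
E=[]
for r in range(205,242,3):
    u=np.nonzero(m[r,225:345])[0]+225
    if len(u)>10: E+= [(u.min(),r),(u.max(),r)]
u=282;v=np.nonzero(m[190:240,290])[0].min()+190;print("top",v)
T=np.array(p["tool_from_camera"]);K=np.array(p["K"])
from scipy.optimize import least_squares
d=np.array([np.linalg.inv(K)@[u,v,1] for u,v in E]);d/=np.linalg.norm(d,axis=1)[:,None]
f=lambda c: np.linalg.norm(np.cross(d,c),axis=1)-.032
for zz in (.026,.028,.032):
    r=least_squares(lambda a: f(T[:3,:3].T@(np.array([a[0],a[1],zz])-T[:3,3])),[0,0]); w=s["tool_pos"]+Rt@[r.x[0],r.x[1],zz]; print(zz,r.x,np.sqrt(np.mean(r.fun**2)),"bulb",w,"bulb-ring in tool",Rt.T@(w-ring))
E
```

```text
[ 0.4909 -0.0892  0.087 ] [ 0.5171 -0.0955  0.087 ]
ring [ 0.5188 -0.096   0.075 ]
top 215
0.026 [-0.005   0.0011] 0.0006030714035781828 bulb [ 0.5217 -0.0975  0.1392] bulb-ring in tool [-0.0031 -0.0009 -0.0642]
0.028 [-0.0053  0.0011] 0.000514522998481254 bulb [ 0.522  -0.0976  0.1372] bulb-ring in tool [-0.0033 -0.0008 -0.0622]
0.032 [-0.0058  0.0011] 0.00033950196245483206 bulb [ 0.5225 -0.0977  0.1332] bulb-ring in tool [-0.0038 -0.0008 -0.0582]
```

carry_out(motion=[[0,0.003,0.001,0.01,0,0,0],[0,0.003,0.001,0.02,0,0,0],[0,0.003,0.001,0.03,0,0,0],[0,0.003,0.001,0.035,0,0,0],[0,0.003,0.001,0.035,0,0,0],[0,0.003,0.001,0.035,0,0,0]])

```text
clock: 20.7
tool_pos: [0.5141, -0.095, 0.1308]
tool_rot: [0.0, 0.115, 0.993, -0.0]
ft_force: [-0.8, 0.1, -1.4]
gripper_width: 0.0304
```

```bash
python3 look.py pics/w17.png; python3 - <<'E'
from h import *
s=bot.sense();print(s["tool_pos"],s["ft_force"],s["gripper_width"])
sd=bot.capture("side");cv2.imwrite("pics/side17.png",cv2.resize(sd["pixels"][150:250,250:340],None,fx=6,fy=6,interpolation=cv2.INTER_CUBIC))
E
```

```text
20.75 [ 0.5143 -0.0951  0.1311] [ 0.0003  0.1153  0.9933 -0.    ] 0.0014506940865985428
[ 0.5143 -0.0951  0.1311] [-0.2084  0.2685 -1.5502] 0.029903276585929884
```

View pics/side17.png

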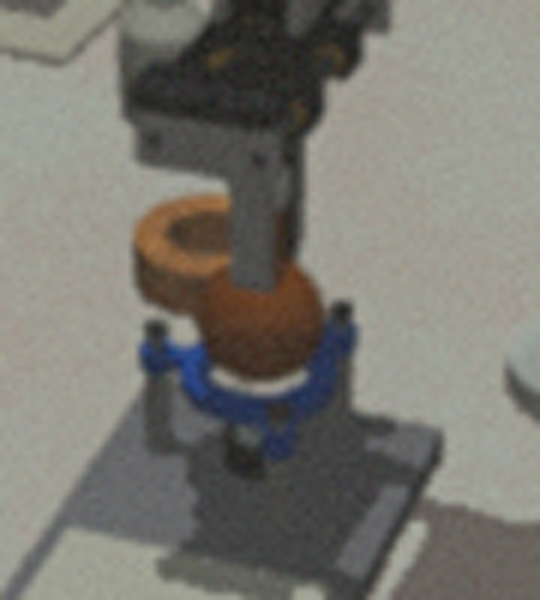

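View pics/w17.png

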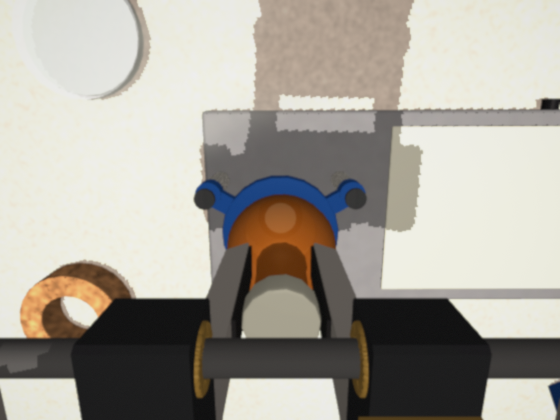

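carry_out(motion=[[0,0,0,0.002,0,0,0],[0,0,0,0.004,0,0,0],[0,0,0,0.006,0,0,0],[0,0,0,0.008,0,0,0],[0,0,0,0.008,0,0,0],[0,0,0,0.008,0,0,0]])

```text
clock: 21.45
tool_pos: [0.5143, -0.0951, 0.1231]
tool_rot: [0.0, 0.115, 0.993, -0.0]
ft_force: [0.6, -1.4, 1.4]
gripper_width: 0.0302
```

carry_out(motion=[[0,0,0,0.002,0,0,0],[0,0,0,0.004,0,0,0],[0,0,0,0.006,0,0,0],[0,0,0,0.008,0,0,0],[0,0,0,0.008,0,0,0]])

```text
clock: 21.95
tool_pos: [0.5143, -0.0951, 0.1148]
tool_rot: [0.0, 0.115, 0.993, -0.0]
ft_force: [1.4, -0.9, 6.7]
gripper_width: 0.0303
```

```bash
python3 look.py pics/w18.png; python3 - <<'E'
from h import *
s=bot.sense();print(s["tool_pos"],s["ft_force"],s["gripper_width"],s["moment"])
E
```

```text
22.0 [ 0.5143 -0.0951  0.1149] [ 0.0004  0.1153  0.9933 -0.0001] 0.0028721545414919112
[ 0.5143 -0.0951  0.115 ] [ 1.4932 -1.1123  6.158 ] 0.029998666148151495 [-0.1907 -0.1874  0.0383]
```

View pics/w18.png

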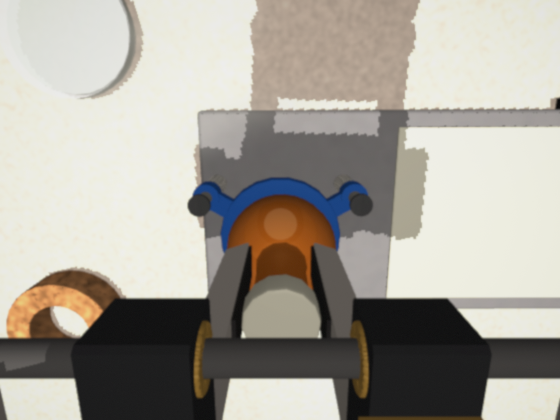

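carry_out(motion=[[0,0,0,0.002,0,0,0],[0,0,0,0.004,0,0,0],[0,0,0,0.006,0,0,0],[0,0,0,0.007,0,0,0],[0,0,0,0.007,0,0,0]])

```text
clock: 22.55
tool_pos: [0.5145, -0.0952, 0.1082]
tool_rot: [0.001, 0.115, 0.993, -0.0]
ft_force: [0.0, -1.4, 9.7]
gripper_width: 0.0299
```

carry_out(motion=[[0,0,0,0.001,0,0,0],[0,0,0,0.001,0,0,0],[0,0,0,0.001,0,0,0]])

```text
clock: 22.85
tool_pos: [0.5146, -0.0953, 0.1074]
tool_rot: [0.001, 0.115, 0.993, -0.0]
ft_force: [1.3, -1.1, 10.0]
gripper_width: 0.0301
```

Near the stop; step on and watch for the force jump.

carry_out(motion=[[0,0,0,0.001,0,0,0],[0,0,0,0.001,0,0,0],[0,0,0,0.001,0,0,0]])

```text
clock: 23.15
tool_pos: [0.5149, -0.0954, 0.1069]
tool_rot: [0.001, 0.115, 0.993, -0.0]
ft_force: [1.2, -1.9, 12.0]
gripper_width: 0.0299
```

carry_out(motion=[[0,0,0,0.001,0,0,0],[0,0,0,0.001,0,0,0],[0,0,0,0.001,0,0,0]])

```text
clock: 23.45
tool_pos: [0.5152, -0.0956, 0.1064]
tool_rot: [0.002, 0.115, 0.993, -0.0]
ft_force: [-0.1, -3.1, 17.4]
gripper_width: 0.0301
```

```bash
python3 look.py pics/w19.png; python3 - <<'E'
from h import *
s=bot.sense();print(s["tool_pos"],s["ft_force"],s["gripper_width"],s["moment"])
sd=bot.capture("side");cv2.imwrite("pics/side19.png",cv2.resize(sd["pixels"][150:250,250:340],None,fx=6,fy=6,interpolation=cv2.INTER_CUBIC))
for z in (.059,.075): print(z,proj(sd,[.518,-.096,z]))
print(bot.sense()["clock"],bot.sense()["ft_force"])
E
```

```text
23.5 [ 0.5152 -0.0956  0.1064] [ 0.0018  0.1153  0.9933 -0.0005] 0.0013209538616544274
[ 0.5152 -0.0956  0.1064] [ 0.213  -3.1122 17.2971] 0.0300554240434132 [-0.4804  0.1064  0.0263]
0.059 [292.8156 215.3557]
0.075 [292.8144 210.8993]
23.6 [ 0.1504 -2.2623 17.1714]
```

View pics/side19.png

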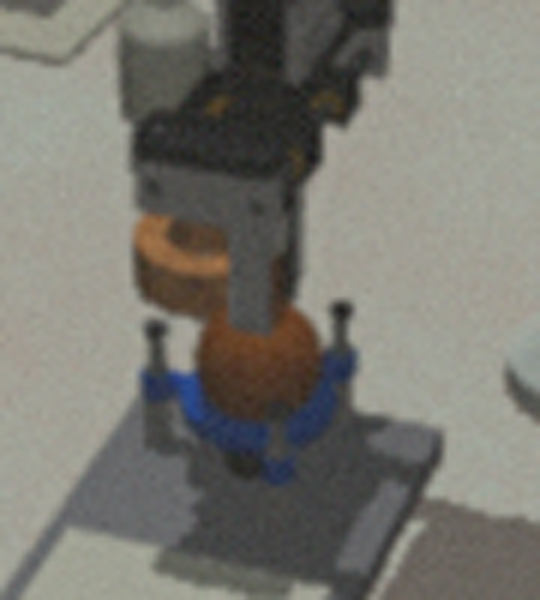

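View pics/w19.png

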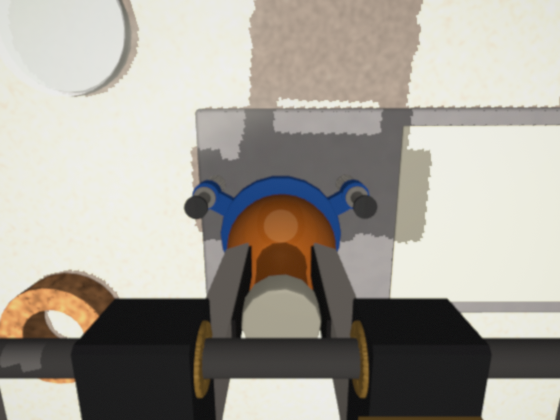

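carry_out(motion=[[0,0,0,0.0005,0,0,0],[0,0,0,0.0005,0,0,0],[0,0,0,0.0005,0,0,0],[0,0,0,0.0005,0,0,0],[0,0,0,0.0005,0,0,0]])

```text
clock: 24.1
tool_pos: [0.5153, -0.0956, 0.1063]
tool_rot: [0.002, 0.115, 0.993, -0.001]
ft_force: [-0.8, -2.0, 21.5]
gripper_width: 0.0302
```

```bash
python3 - <<'E'
from h import *
t=bot.capture("top");cv2.imwrite("pics/top20.png",t["pixels"]);sd=bot.capture("side");cv2.imwrite("pics/side20.png",sd["pixels"])
s=bot.sense();print(s["clock"],s["tool_pos"],s["ft_force"],s["gripper_width"])
E
```

```text
24.2 [ 0.5153 -0.0956  0.1063] [-1.18   -3.1473 22.3   ] 0.03017332903675239
```

View pics/side20.png

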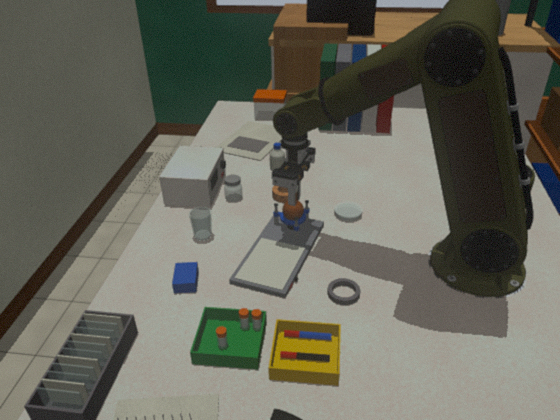

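View pics/top20.png

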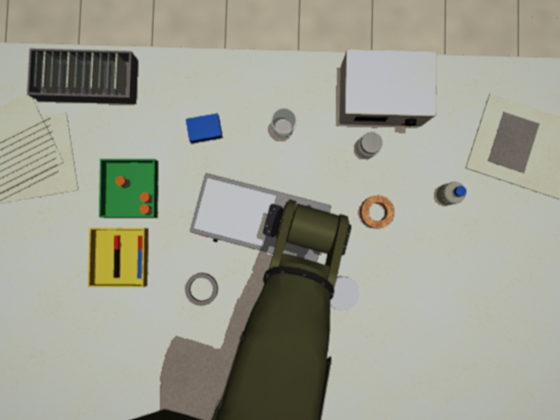

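Half a millimetre more adds about 5 N with no motion, so the ring is at the hard stop. The other things stand where they were, so I'm handing in.

```bash
python3 -c "
from workcell import bot
print(bot.sign_off())"
```

```text
the job is handed in; nothing more can be done
None
```

The stage is ready and the job is handed in at about 24 s. The pen is in the yellow bin, the vial stands in the green bin, and the flask is upright in the cradle, still held pressed down.

**Cradle stop:** the tool went down about 17 mm from first contact. At the end another 0.5 mm of command moved it only 0.1 mm and raised the force from 17 to 22 N, well above what the spring alone gives. The side picture shows the ring lowered by about 16 mm, though that reading is coarse.

**Other things:** the last top and side pictures show the panel empty and the jar, beaker, slide box, tape and reagent bottle where they were. The petri dish is partly hidden by the arm in the top view, but the side view shows it in place.

**Where it differed from plan:**
- **Grip:** the fingers hold the flask by its stopper, with an opening of 30 mm, and not on the 25 mm neck. Their inner faces are flat and meet the wider stopper first, so closing on the neck was not possible from above. It took three closings; the last pressed on the flask in its cork ring with about 11 N. The fingertips seem to rest on the bulb's shoulder.
- **Flask position in the hand:** the wrist and side cameras disagreed by 2–4 mm. I aligned it by comparing bulb and ring within the same picture, and it seated without trouble.

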